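# Centre the medicine bottle on the dispensary scale

### The job

The small amber bottle stands off-centre on the round pan of the counter scale. With light fingertip taps, nudge it until its foot stands inside the ring marked around the middle of the pan; it must stay upright on the pan and must not be gripped or lifted. Then take the hand off it and press the scale's button down, leaving the bottle centred and the jar, the carton and the taller bottle where they are.

Things in the scene. Friction and masses are not known exactly. Their poses are not given: they have to be found in the camera images.
- bottle: Small amber bottle, white cap, 56 mm tall, about 65 g, on the scale's pan. Origin: centre of its underside; z up. Narrow flat foot, 30 mm across (lowest 4 mm), flaring to the 36 mm body, a plain cylinder 9 to 36 mm above the underside; cap 23 mm across. A light push (1 N) under 18 mm above the pan slides it; higher up it may tip. It stops when the push stops. Over 8 N is too rough.
- pan_middle (a point): Centre of the pan's upper face, where the bottle should stand, 62 mm above the table. The pan is a level fixed steel disc 80 mm in diameter, 6 mm thick, on a short stem above the scale. A thin dark ring is marked flat on it, inner radius 21 mm about this point.
- scale: White counter scale, fixed, 200 mm (its x) by 150 mm (its y), 34 mm high. Origin: on the table, 10 mm in +x from the centre of the housing. Its x axis points from the control end to the pan end: pan middle at x = +35, y = 0 mm; flat dark display at x = -78, y = +26 mm; button at x = -78, y = -42 mm, in a grey collar 40 mm across, 46 mm above the table.
- weigh_top (a point): Centre of the top of the round black push button, 24 mm in diameter, at the control end of the scale next to the display; 56 mm above the table when released, 10 mm proud of its collar. It is pressed straight down against a spring.
- weigh (a joint): Travel of the push button: 0 released, 0.006 m fully down (about 4 N); it counts as pressed from 0.004 m. It springs back.
- tall_bottle: Bystander, loose: a taller amber bottle with a white cap, 48 mm in diameter, 104 mm tall, standing on the table beside the scale. Origin: centre of its underside.
- jar: Bystander, loose: a clear jar with a yellow lid, 60 mm in diameter, 78 mm tall, on the table. Origin: centre of its underside.
- carton: Bystander, loose: a white and green medicine carton, 50 x 95 mm and 42 mm high, lying on the table. Origin: centre of its underside; its long side along its y.

How it is judged:
By the outcome, as a careful person would: the job done as asked, in the order asked, and still so for the second after the job is handed in, with the robot touching nothing.
It also fails if it takes over 61 s, if anything falls off the work surface, if the arm or the gripper's body presses on something with over 40 N, if the wrist force passes 120 N, or if a joint passes its speed limit or range.

### The arm

A 6-joint arm with a two-finger parallel gripper is mounted at the origin on the work surface. World frame = base frame: x ahead of the robot, y to its left, z up, the work surface at z = 0. Lengths are in m, angles in rad, forces in N, time in s.
With the tool pointing down it reaches from about 0.325 to 0.775 m from the base axis. Payload 5.5 kg.
Tool frame: the origin (TCP) lies on the centre line of the jaws, within the pads' length; the fingertips stand 25 mm ahead of it and the grasp point (between the pads) lies 6 mm ahead of it; z points along the fingers, x is the direction in which the jaws open and shut, and the axes are right-handed (so a half turn about z gives the same grasp; the last joint's range is limited). The gripper opens to 88 mm and grips with 3 to 60 N. Pads are 20 mm wide; open, the fingers measure 115 mm over their backs; the gripper's body (75 mm by 178 mm) begins 61 mm behind the grasp point.
Start: joints at [-1.383, 0.091, 1.231, -0, 1.82, -0.057], TCP at [0.145, -0.582, 0.223] pointing down, gripper open.
Joint ranges: [-2.87, 2.87], [-0.86, 2.18], [0.17, 2.46], [-1.51, 4.65], [0.06, 2.69], [-2.65, 2.65]. Speed limits (rad/s): [2.57, 2.57, 3.01, 3.14, 3.14, 3.14].

### API

Orientations are given as a unit quaternion [x, y, z, w].
In Python, from cell import robot, move_gripper, solver, telemetry, optics, job gives the robot as it stands. Calls block until the motion is done:
- robot.reach(position, orientation): joint-space move of the TCP to a pose.
- robot.line_to(position, speed=0.15, ori=None): straight line of the TCP; ori=None keeps the orientation; speed is the mean speed in m/s.
- robot.goto_joints(angles): joint-space move.
- move_gripper(opening, squeeze=None): finger opening in m; squeeze is the grip in N (None keeps the last); returns when the fingers have stopped.
- robot.sleep(seconds).
- solver.ik(position, orientation): joint angles nearest the present ones, or None.
- telemetry.read_state(): the state.
- optics.camera(name): name is "side" or "top" or "wrist"; returns the picture (400x640x3 uint8, red, green, blue); there is no depth.
- optics.camera_model(name): a dict with "vertical_fov" (degrees; the focal length in pixels is half the picture's height over the tangent of half this angle, whatever the lens; pixels are square), "cx", "cy" (the principal point, pixels), "extrinsics" (4x4, takes a point from camera to world coordinates); the wrist camera has in their place "hand_eye" (4x4, takes a point from camera to tool coordinates, whose origin is the TCP and whose axes are the tool frame's). Camera axes: x right, y up, looking along -z (the intrinsics and any distortion apply to the point x, -y, -z); pixel columns grow to the right and rows downward; lengths in m; the calibration is good to about 2 mm. A picture is of the moment at which its call begins: read the wrist's pose just before it. camera_model takes no time and is no camera call.
A pose or a line that the arm cannot do raises robot.PlanningError and nothing moves.
- job.finish_job(): hands the job in, once; it reports no verdict.
The state is a dict: "t": time; "joints": joint angles; "joint_vel": joint speeds; "tau": joint torques, N m; "tool_pos": TCP position; "ee_rot": TCP orientation; "ft_force": force on the tool from outside, world axes, zero at the start; "ft_torque": the same for the moment, N m; "finger_gap": finger opening in m.
Only numpy, scipy, OpenCV 4.12 (cv2) and the standard library are available. Lean on these libraries where they do the work, as an engineer would, in place of code of your own. Each camera call takes 0.05 s, during which the arm holds its last target. There are 200 camera calls.

## Working session

There is one attempt and no reset: what is moved stays moved. The work goes in short steps, each a Python script; the robot and the scene stay as the last script left them, time stands still between calls to the robot, and variables do not carry over. Pictures are saved under pics/ and viewed, about 8 in all and at most 12, crops included, and the job is handed in when it is done.

```bash
mkdir -p pics; ls; python3 - <<'E'
from cell import robot, move_gripper, solver, telemetry, optics, job
import cv2,numpy as np
np.set_printoptions(precision=4,suppress=True)
for n in("side","top","wrist"):
    im=optics.camera(n); cv2.imwrite(f"pics/{n}0.png",im[:,:,::-1]); print(n,optics.camera_model(n))
s=telemetry.read_state();print(s)
E
```

```text
pics
side {'vertical_fov': 50.905797748826615, 'cx': 317.89105119125065, 'cy': 202.3283766650364, 'extrinsics': array([[ 0.7701,  0.4181, -0.4818,  0.2024],
       [-0.6378,  0.4877, -0.5962, -0.5014],
       [-0.0142,  0.7664,  0.6422,  0.6832],
       [ 0.    ,  0.    ,  0.    ,  1.    ]])}
top {'vertical_fov': 42.432242259327175, 'cx': 312.23033216839116, 'cy': 205.05236850451394, 'extrinsics': array([[ 0.026 ,  0.9967, -0.0764,  0.5521],
       [-0.9996,  0.0254, -0.0087,  0.0568],
       [-0.0068,  0.0766,  0.997 ,  0.9544],
       [ 0.    ,  0.    ,  0.    ,  1.    ]])}
wrist {'vertical_fov': 70.7656438535612, 'cx': 325.5152846636057, 'cy': 197.5957790331947, 'hand_eye': array([[ 1.    ,  0.0011, -0.0004, -0.0003],
       [ 0.001 , -0.9555, -0.2949, -0.081 ],
       [-0.0008,  0.2949, -0.9555, -0.1602],
       [ 0.    ,  0.    ,  0.    ,  1.    ]])}
{'t': 0.15, 'joints': array([-1.3827,  0.0917,  1.2316, -0.    ,  1.8198, -0.0567]), 'joint_vel': array([-0.0002,  0.0002, -0.002 , -0.0003,  0.0008,  0.0003]), 'tau': array([ -0.0012, -44.7044, -40.6908,   0.0696,   0.0275,  -0.0001]), 'tool_pos': array([ 0.1454, -0.5819,  0.2226]), 'ee_rot': array([ 0.7881, -0.6155, -0.0006, -0.0005]), 'ft_force': array([ 0.0758, -0.1764,  0.3278]), 'ft_torque': array([-0.0308, -0.0131, -0.0023]), 'finger_gap': 0.08764646507290651}
```

View pics/top0.png

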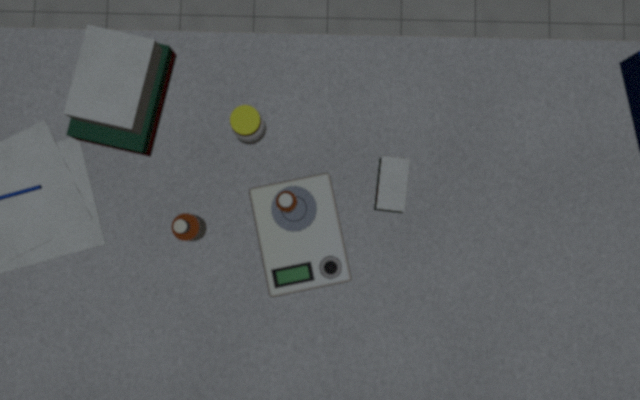

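View pics/side0.png

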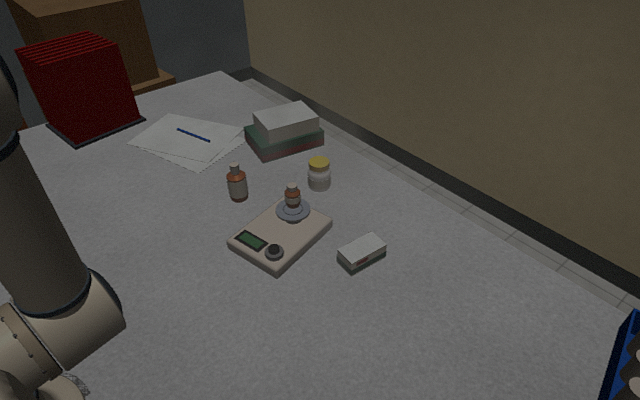

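The top view shows the pan near (294,208), the small bottle's cap at (287,201), the button at (330,267), the tall bottle at (187,227), the jar at (247,121) and the carton at (392,184). The side view agrees with this layout.

```bash
cat > h.py <<'E'
from cell import robot, move_gripper, solver, telemetry, optics, job
import cv2,numpy as np
from scipy.spatial.transform import Rotation as R
np.set_printoptions(precision=4,suppress=True)
def grab(n):
    s=telemetry.read_state(); im=optics.camera(n)
    m=optics.camera_model(n)
    if n=="wrist":
        T=np.eye(4);T[:3,:3]=R.from_quat(s["ee_rot"]).as_matrix();T[:3,3]=s["tool_pos"];T=T@m["hand_eye"]
    else: T=m["extrinsics"]
    return im,(m,T)
def ray(c,uv,z):
    m,T=c;f=200/np.tan(np.radians(m["vertical_fov"]/2))
    d=T[:3,:3]@np.array([(uv[0]-m["cx"])/f,-(uv[1]-m["cy"])/f,-1.])
    return T[:3,3]+d*(z-T[2,3])/d[2]
def proj(c,p):
    m,T=c;f=200/np.tan(np.radians(m["vertical_fov"]/2))
    q=T[:3,:3].T@(np.asarray(p)-T[:3,3]);return np.array([m["cx"]-f*q[0]/q[2],m["cy"]+f*q[1]/q[2]])
def down(yaw): # tool x axis at yaw in world, z down
    c,s=np.cos(yaw),np.sin(yaw)
    return R.from_matrix(np.array([[c,s,0],[s,-c,0],[0,0,-1.]])).as_quat()
E
python3 - <<'E'
from h import *
c=(optics.camera_model("top"),optics.camera_model("top")["extrinsics"])
for n,uv,z in[("pan",(294,208),.062),("cap",(287,201),.118),("btn",(330,267),.056),("tall",(181,226),.104),("jar",(245,120),.078),("cartonTL",(381,157),.042),("cartonBR",(404,211),.042)]: print(n,ray(c,uv,z))
m=(optics.camera_model("side"),optics.camera_model("side")["extrinsics"])
for n,uv,z in[("pan",(293,210),.062),("cap",(292,186),.118),("btn",(274,248),.056)]: print(n,ray(m,uv,z))
for y in (-1.4,0,.2,1.57): print(y,solver.ik([.46,.1,.25],down(y)))
E
```

```text
pan [0.6145 0.0961 0.062 ]
cap [0.6218 0.1054 0.118 ]
btn [0.5141 0.0311 0.056 ]
tall [0.577  0.2802 0.104 ]
jar [0.7638 0.1846 0.078 ]
cartonTL [ 0.7113 -0.0558  0.042 ]
cartonBR [ 0.6156 -0.0981  0.042 ]
pan [0.6087 0.0911 0.062 ]
cap [0.6189 0.1034 0.118 ]
btn [0.5108 0.0269 0.056 ]
-1.4 [ 0.1418 -0.2485  1.5055 -0.      1.8845  1.5418]
0 [ 0.1418 -0.2485  1.5055 -0.      1.8845  0.1418]
0.2 [ 0.1418 -0.2485  1.5055 -0.      1.8845 -0.0582]
1.57 [ 0.1418 -0.2485  1.5055 -0.      1.8845 -1.4282]
```

```bash
python3 - <<'E'
from h import *
yaw=np.radians(142)
move_gripper(0.0,5)
robot.reach([.625,.115,.25],down(yaw)); robot.sleep(.3)
im,c=grab("wrist"); cv2.imwrite("pics/w1.png",im[:,:,::-1])
import pickle; pickle.dump(c,open("c1.pkl","wb"))
s=telemetry.read_state();print(s["t"],s["tool_pos"],s["finger_gap"],s["ft_force"])
for p in([.6145,.0961,.062],[.6218,.1054,.118],[.5141,.0311,.056]):print(proj(c,p))
E
```

```text
4.8167 [0.625  0.1148 0.25  ] 0.0005258373435158974 [ 0.6006 -0.1147  0.358 ]
[322.8472 161.3646]
[322.3582 181.3887]
[356.5817  62.4645]
```

View pics/w1.png

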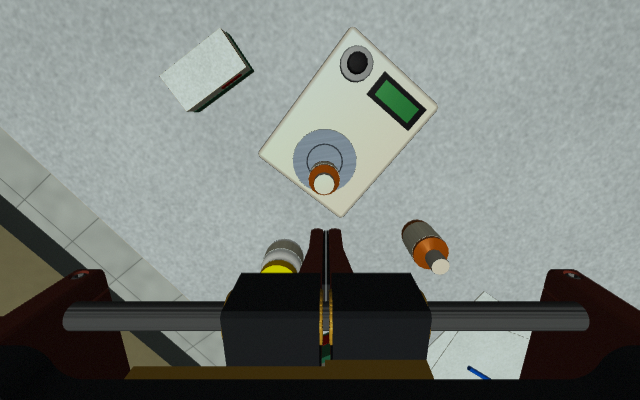

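The wrist view is clear. The pan is centred near (324,161) with its ring, the cap is at (323,184), the button at (357,63), and the closed fingertips come in at (326,230). The projections from the top camera agree to within about 2 px.

```bash
cat >> h.py <<'E'
def measure(im,c,uv0,verbose=True):
    """pan centre & bottle from wrist picture; uv0 = predicted pan pixel"""
    hsv=cv2.cvtColor(im,cv2.COLOR_RGB2HSV).astype(int);H,S,V=hsv[...,0],hsv[...,1],hsv[...,2]
    yy,xx=np.mgrid[:400,:640]; near=np.hypot(xx-uv0[0],yy-uv0[1])<60
    amber=((H<18)&(S>140)&near).astype(np.uint8)
    n,l,st,ce=cv2.connectedComponentsWithStats(amber); k=1+np.argmax(st[1:,4])
    hull=cv2.convexHull(np.argwhere(l==k)[:,::-1].astype(np.int32))
    inside=np.zeros((400,640),np.uint8);cv2.fillConvexPoly(inside,hull,1)
    near2=cv2.dilate(inside,np.ones((7,7)))
    cap=((S<70)&(V>150)).astype(np.uint8)*near2
    pan=((H>95)&(H<130)&(S>35)&near).astype(np.uint8)
    pan=cv2.morphologyEx(pan,cv2.MORPH_OPEN,np.ones((3,3)))
    out={}
    ph=cv2.convexHull(np.argwhere(pan>0)[:,::-1].astype(np.int32))
    P=np.array([ray(c,p,.062)[:2] for p in ph[:,0]])
    (x,y),r=cv2.minEnclosingCircle(P.astype(np.float32)); out["pan_hull"]=(x,y,r)
    n,l,st,ce=cv2.connectedComponentsWithStats(cap)
    if n>1:
        k=1+np.argmax(st[1:,4]);q=np.argwhere(l==k)[:,::-1]
        C=np.array([ray(c,p,.118)[:2] for p in q]); out["cap"]=(*C.mean(0),np.sqrt(len(q)*cv2.contourArea(cv2.convexHull(C.astype(np.float32)))/max(len(q),1)/np.pi))
    return out,(amber,cap,pan)
E
python3 - <<'E'
from h import *
import pickle
c=pickle.load(open("c1.pkl","rb")); im=cv2.imread("pics/w1.png")[:,:,::-1].copy()
o,(a,cap,p)=measure(im,c,(324,161)); print(o, a.sum(),cap.sum(),p.sum())
hsv=cv2.cvtColor(im,cv2.COLOR_RGB2HSV)
for uv in((305,145),(324,184),(325,172),(324,159),(350,195),(290,120)):print(uv,hsv[uv[1],uv[0]])
v=(hsv[...,2]<55).astype(np.uint8); v[:40]=0;v[90:]=0;v[:,:338]=0;v[:,368:]=0
q=np.argwhere(v>0)[:,::-1];print("btn",q.mean(0),len(q),ray(c,q.mean(0),.056))
f=im[60:270,230:450,::-1].copy(); g=f.copy()
for m,col in((a,(0,0,255)),(cap,(0,255,0)),(p,(255,0,0))): g[m[60:270,230:450]>0]=col
cv2.imwrite("pics/m1.png",cv2.resize(np.hstack([f,g]),None,fx=1.8,fy=1.8))
E
```

```text
{'pan_hull': (0.6131211519241333, 0.09688475728034973, 0.039135001599788666), 'cap': (np.float64(0.624095044276154), np.float64(0.1106957818650255), np.float64(0.014706162993989217))} 362 501 2221
(305, 145) [102  46 151]
(324, 184) [ 41  25 203]
(325, 172) [ 14 179  94]
(324, 159) [103  43 154]
(350, 195) [ 33  26 198]
(290, 120) [ 53  21 208]
btn [356.3456  63.19  ] 379 [0.5148 0.0315 0.056 ]
```

View pics/m1.png

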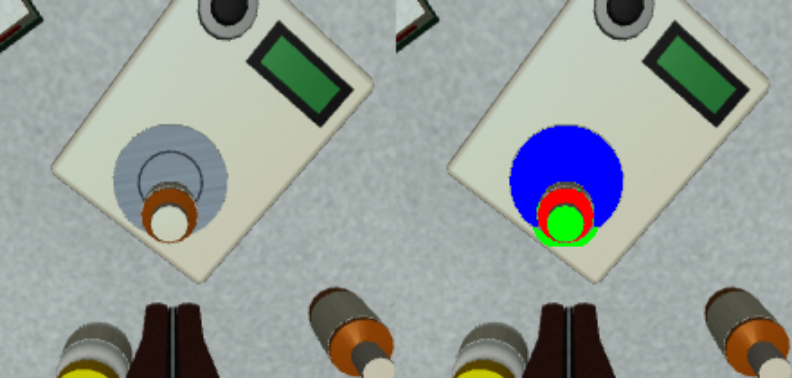

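```bash
sed -i 's/near2=cv2.dilate(inside,np.ones((7,7)))/near2=inside/' h.py; python3 - <<'E'
from h import *
import pickle
c=pickle.load(open("c1.pkl","rb")); im=cv2.imread("pics/w1.png")[:,:,::-1].copy()
o,(a,cap,p)=measure(im,c,(324,161)); print(o)
pan=np.array(o["pan_hull"][:2]);b=np.array(o["cap"][:2]);d=b-pan;print(d,np.hypot(*d),np.degrees(np.arctan2(d[1],d[0])))
print("cap pix",np.argwhere(cap>0).mean(0)[::-1])
he=c[0]["hand_eye"]; hc=(c[0],he)
for r in(228,230,232):print(r,ray(hc,(326,r),.025))
print(ray(hc,(308,230),.025),ray(hc,(342,230),.025))
# tilt feasibility
u=np.array([np.cos(np.radians(52)),np.sin(np.radians(52)),0])
z=im[200:300,326-40:326+40]; 
print(solver.ik([.64,.13,.1],down(np.radians(142))))
E
```

```text
{'pan_hull': (0.6131211519241333, 0.09688475728034973, 0.039135001599788666), 'cap': (np.float64(0.6225023545719666), np.float64(0.10836644709311632), np.float64(0.010489046454939218))}
[0.0094 0.0115] 0.014826873037707649 50.74919623041319
cap pix [323.5823 183.8987]
228 [ 0.0006 -0.0016  0.025 ]
230 [ 0.0006 -0.      0.025 ]
232 [0.0006 0.0015 0.025 ]
[-0.0122 -0.      0.025 ] [ 0.012 -0.     0.025]
[ 0.1483  0.2432  1.2802 -0.      1.6183 -2.3301]
```

```bash
cat >> h.py <<'E'
TILT=np.radians(20)
def tilted(p):
    p=np.array([p[0],p[1],0.]);z=np.cos(TILT)*np.array([0,0,-1.])+np.sin(TILT)*p
    x=np.cross(-p,[0,0,-1.]);x/=np.linalg.norm(x)   # tool y ~ -p
    y=np.cross(z,x);return R.from_matrix(np.c_[x,y,z]).as_quat(),z
def tip_pose(xy,h,p):
    q,z=tilted(p);return np.array([xy[0],xy[1],h])-.025*z,q
def look(pan=(.6131,.0969)):
    im,c=grab("wrist");o,_=measure(im,c,proj(c,[*pan,.075]));return o,im,c
E
python3 - <<'E'
from h import *
b=np.array([.6225,.1084]);pan=np.array([.6131,.0969])
u=(b-pan)/np.hypot(*(b-pan))
P,q=tip_pose(b+u*.036,.15,-u); print(P,R.from_quat(q).as_matrix())
robot.reach(P,q)
P,q=tip_pose(b+u*.036,.070,-u); robot.line_to(P,.08); robot.sleep(.2)
o,im,c=look();print(o);cv2.imwrite("pics/w2.png",im[:,:,::-1]);cv2.imwrite("pics/s2.png",cv2.resize(optics.camera("side")[130:270,200:400,::-1],None,fx=4,fy=4))
s=telemetry.read_state();print(s["t"],s["tool_pos"]-P,s["ft_force"])
E
```

```text
[0.6507 0.1429 0.1735] [[-0.7743  0.5947 -0.2165]
 [ 0.6329  0.7276 -0.2648]
 [ 0.     -0.342  -0.9397]]
{'pan_hull': (0.6135124564170837, 0.09780702739953995, 0.03927643969655037), 'cap': (np.float64(0.622886129292233), np.float64(0.10912472751185341), np.float64(0.01072575867789836))}
6.7667 [0.0001 0.0001 0.0004] [-0.2257 -0.4774  0.3596]
```

View pics/w2.png

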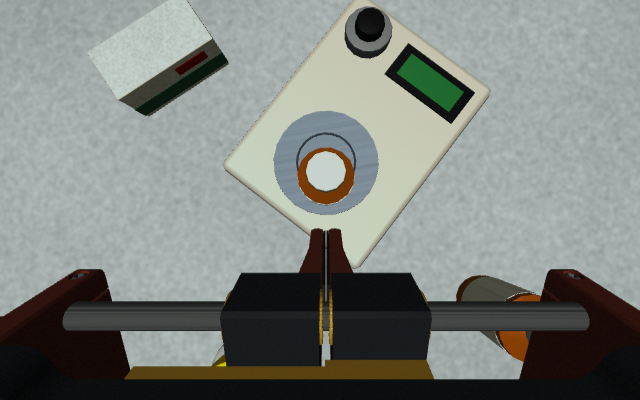

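View pics/s2.png

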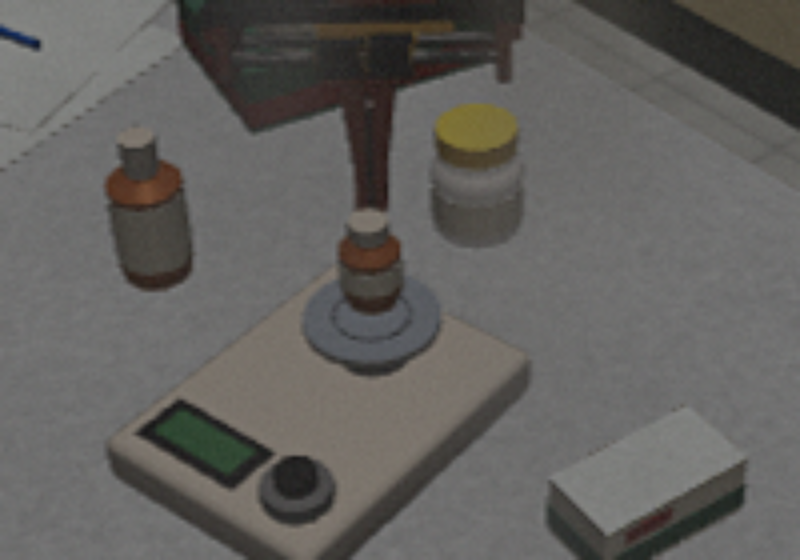

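The wrist view shows the bottle upright at (326,171), about 15 mm off the pan centre at (326,163), with the fingertip behind it. The side view shows nothing else near the fingers. I'll tap now in 2 mm steps, watching the cap.

```bash
cat > tap.py <<'E'
from h import *
b=np.array([.6225,.1084]);pan=np.array([.6131,.0969]);u=(b-pan)/np.hypot(*(b-pan));v=np.array([-u[1],u[0]])
def rel():
    o,im,c=look();d=np.array(o["cap"][:2])-np.array(o["pan_hull"][:2]);return np.array([d@u,d@v]),o
def tap(s0,s1,limit,stop=0.0005,h=.070,lat=0.):
    """finger offset s along u from pan; step in 2 mm; stop when bottle has moved by limit or reached stop"""
    r0,_=rel();s=s0
    while s>s1:
        s-=.002;P,_q=tip_pose(pan+u*s+v*lat,h,-u);robot.line_to(P,.02)
        r,o=rel();F=telemetry.read_state()["ft_force"]
        print(round(s,4),r*1e3,F)
        if r0[0]-r[0]>limit or r[0]<stop: break
    P,_q=tip_pose(pan+u*(s+.006)+v*lat,h,-u);robot.line_to(P,.05);robot.sleep(.15)
    r,o=rel();print("after",r*1e3,o,telemetry.read_state()["t"]);return s
E
python3 - <<'E'
from tap import *
print(rel()[0]*1e3); tap(.0508,.025,.004)
E
```

```text
[14.7849 -0.0494]
0.0488 [14.8278 -0.0891] [-0.0701 -0.1551  0.0943]
0.0468 [14.7451 -0.0864] [ 0.3942  0.0415 -0.6235]
0.0448 [14.6706 -0.1172] [0.823  0.0502 0.2083]
0.0428 [14.7212 -0.1931] [-0.8962  0.3787  0.327 ]
0.0408 [14.6737 -0.1228] [-0.5089 -0.5904  0.7126]
0.0388 [14.6831 -0.1518] [ 0.0264  0.1128 -0.105 ]
0.0368 [14.7944 -0.1072] [ 0.5377  0.4782 -0.9262]
0.0348 [14.2342 -0.2161] [ 0.0504  0.4737 -1.5995]
0.0328 [12.3192 -0.0918] [ 1.0319  0.6907 -0.2207]
0.0308 [10.2266 -0.0199] [ 0.0884 -0.1727 -0.0441]
after [10.3798  0.0112] {'pan_hull': (0.6134349703788757, 0.09770508110523224, 0.03924909979104996), 'cap': (np.float64(0.6199954048670614), np.float64(0.10574882771775694), np.float64(0.010716159500504599))} 10.3333
```

The bottle slides cleanly with each step and stays put when the finger retreats, so I'll finish with more short taps.

```bash
python3 - <<'E'
from tap import *
s=.0308
s=tap(s+.003,.0207,.0035)
s=tap(s+.003,.0207,.0035)
s=tap(s+.003,.0205,.006)
o,im,c=look();cv2.imwrite("pics/w3.png",cv2.resize(im[60:270,200:450,::-1],None,fx=2.5,fy=2.5))
E
```

```text
0.0318 [10.3792  0.0173] [-0.1977 -0.3246  0.7605]
0.0298 [ 9.3952 -0.0257] [-0.0333  0.8863 -0.0859]
0.0278 [7.3305 0.0002] [ 0.3664 -0.4172  0.0635]
0.0258 [ 5.3655 -0.0152] [0.0811 0.5596 0.7443]
after [5.5489 0.0811] {'pan_hull': (0.6133564114570618, 0.09762059897184372, 0.03929658979177475), 'cap': (np.float64(0.616805374536727), np.float64(0.1019681779368118), np.float64(0.01069899295984361))} 12.2
0.0268 [5.4232 0.0309] [-0.103   0.2769 -0.197 ]
0.0248 [4.5084 0.0452] [-0.1305  0.4573  0.0991]
0.0228 [2.4562 0.0095] [-0.191  -0.4099  0.1236]
0.0208 [0.2602 0.0469] [ 0.2066  0.5161 -0.6123]
after [0.7396 0.0428] {'pan_hull': (0.6132249236106873, 0.097476527094841, 0.03920477256178856), 'cap': (np.float64(0.6136598092488629), np.float64(0.09807622995513564), np.float64(0.010703057780448671))} 14.0667
0.0218 [0.4574 0.0276] [-0.689   0.7572 -0.4268]
after [0.5932 0.0673] {'pan_hull': (0.6133406162261963, 0.09759003669023514, 0.03925721347332001), 'cap': (np.float64(0.6136639261165795), np.float64(0.0980919563532062), np.float64(0.010690435330511236))} 15.0333
```

View pics/w3.png

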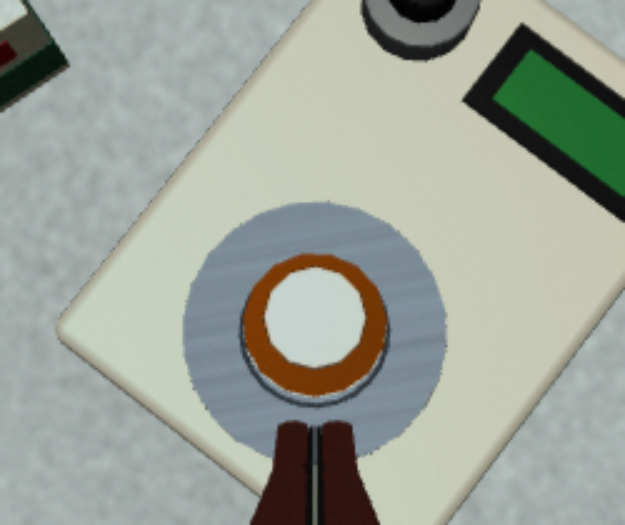

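The bottle stands upright and concentric with the ring, with about 0.6 mm offset. I'll retreat, move above the button and press with force monitoring.

```bash
python3 - <<'E'
from tap import *
P,q=tip_pose(pan+u*.048,.075,-u);robot.line_to(P,.06)
P,q=tip_pose(pan+u*.048,.19,-u);robot.line_to(P,.15)
B=np.array([.5148,.0315]);q=down(np.radians(123))
robot.reach([*B,.19+.025],q); robot.sleep(.2)
im,c=grab("wrist");cv2.imwrite("pics/w4.png",im[:,:,::-1])
o=measure(im,c,proj(c,[*pan,.075]))[0];print(o)
uv=proj(c,[*B,.056]);print("btn pred",uv)
V=im.max(2);yy,xx=np.mgrid[:400,:640];m=((V<55)&(np.hypot(xx-uv[0],yy-uv[1])<25)).astype(np.uint8)
pts=np.argwhere(m>0)[:,::-1];print(len(pts),pts.mean(0),ray(c,pts.mean(0),.056))
s=telemetry.read_state();print(s["t"],s["tool_pos"],s["ft_force"])
E
```

```text
{'pan_hull': (0.6390650272369385, 0.10284240543842316, 0.06478896737098694), 'cap': (np.float64(0.5443470681484717), np.float64(0.07247441259607318), np.float64(0.002264161751241432))}
btn pred [325.176  183.0274]
350 [326.4657 179.5429] [0.5105 0.0305 0.056 ]
17.575 [0.5156 0.0322 0.2144] [-0.1692 -0.7849  0.4751]
```

View pics/w4.png

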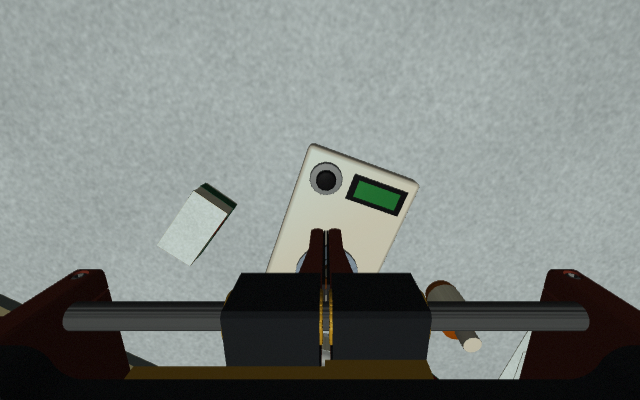

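The button is at (326,179). The two fixes differ by about 4 mm along scale x, because the button's side is visible. Their mean matches the specified 120.5 mm from the pan, so I'll press there.

```bash
python3 - <<'E'
from h import *
B=np.array([.5127,.031])
def f(n=8):
    a=[]
    for _ in range(n): robot.sleep(.03);a.append(telemetry.read_state()["ft_force"])
    return np.mean(a,0)
robot.line_to([*B,.07+.025],.1); robot.sleep(.2); F0=f(12); print(F0)
robot.line_to([*B,.059+.025],.03)
h=.058
while h>=.0475:
    robot.line_to([*B,h+.025],.02); d=f()-F0; s=telemetry.read_state();print(round(h,4),s["tool_pos"][2]-.025,d)
    if d[2]>6.5 : break
    h-=.001
robot.sleep(.4)
cv2.imwrite("pics/s5.png",cv2.resize(optics.camera("side")[130:290,200:400,::-1],None,fx=3.5,fy=3.5))
print(telemetry.read_state()["t"])
E
```

```text
[-0.0847  0.0357 -0.1784]
0.058 0.05804762458627399 [ 0.1974 -0.0677  0.4449]
0.057 0.05703465024922951 [-0.021  -0.0687  0.1878]
0.056 0.056034873152914326 [-0.0376 -0.1839 -0.0304]
0.055 0.05502489306664839 [ 0.0446 -0.1614  0.0293]
0.054 0.05405065958285799 [ 0.2218 -0.0181  0.0934]
0.053 0.0530409141238578 [0.2907 0.3733 0.1601]
0.052 0.05202480977522795 [0.3535 0.129  0.0251]
0.051 0.051013715130721914 [ 0.0819  0.1395 -0.0668]
0.05 0.049993746716746466 [ 0.3544 -0.1327  0.189 ]
0.049 0.04899017210594977 [ 0.1253 -0.2221  0.3336]
0.048 0.04801923513183528 [ 0.1285 -0.0018  0.3919]
26.175
```

View pics/s5.png

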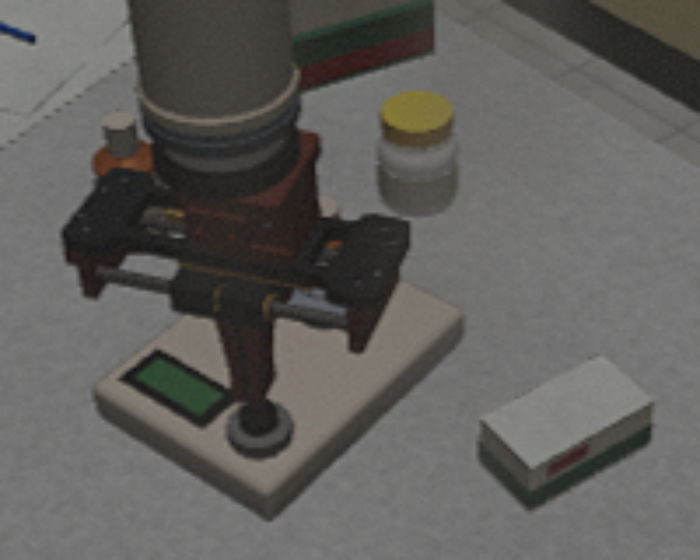

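I read no contact force down to a nominal tip height of 48 mm. The picture shows the finger over the button but not pressing it. This fits the two earlier observations (tip silhouette and contact offset) that the real tip lies only about 3–5 mm ahead of the TCP. I'll continue the force-guarded descent.

```bash
python3 - <<'E'
from h import *
B=np.array([.5127,.031]); F0=np.array([-.0847,.0357,-.1784])
def f(n=5):
    a=[]
    for _ in range(n): robot.sleep(.03);a.append(telemetry.read_state()["ft_force"])
    return np.mean(a,0)
h=.047
while h>=.025:
    robot.line_to([*B,h+.025],.02); d=f()-F0; s=telemetry.read_state();print(round(h,4),s["tool_pos"][2]-.025,d)
    if d[2]>5.2 : break
    h-=.001
robot.sleep(.5); print(f(10)-F0,s["t"])
cv2.imwrite("pics/s6.png",cv2.resize(optics.camera("side")[130:290,200:400,::-1],None,fx=3.5,fy=3.5))
E
```

```text
0.047 0.046986147325693 [0.0589 0.2188 0.232 ]
0.046 0.04601163607135044 [0.255  0.2487 0.1476]
0.045 0.04501483348731914 [-0.1906  0.4316  0.3321]
0.044 0.0439911162305743 [0.1111 0.0021 0.2725]
0.043 0.0430183858770691 [ 0.3869 -0.4454  0.3456]
0.042 0.04198968095701785 [ 0.4374 -0.0977  0.281 ]
0.041 0.04098776648968357 [ 0.0824 -0.2085  0.3312]
0.04 0.03998715509010293 [-0.0801  0.1493  0.0462]
0.039 0.03900369249355821 [-0.0369  0.1496  0.4297]
0.038 0.0380001035683619 [0.2616 0.1828 0.0003]
0.037 0.03703248093035034 [0.158  0.1726 0.4573]
0.036 0.03599553658930137 [-0.0016  0.2961  0.3799]
0.035 0.03500579199364119 [-0.0417 -0.3093 -0.0598]
0.034 0.034016376437536355 [-0.0426 -0.1766  0.0192]
0.033 0.0329893690376166 [ 0.1919 -0.2984 -0.06  ]
0.032 0.03217816488400402 [0.9627 0.266  1.2991]
0.031 0.031126049704028505 [0.5318 0.0704 2.0407]
0.03 0.030104337399180635 [1.0952 0.2459 1.9356]
0.029 0.02910416594459126 [ 1.5325 -0.0406  2.5534]
0.028 0.02811077740753465 [ 1.8906 -0.2509  3.1775]
0.027 0.027086053977300496 [1.8651 0.2042 3.8352]
0.026 0.026127386377004756 [ 1.1213 -0.4924  4.5891]
[ 1.2727 -0.0758  5.106 ] 35.3417
```

View pics/s6.png

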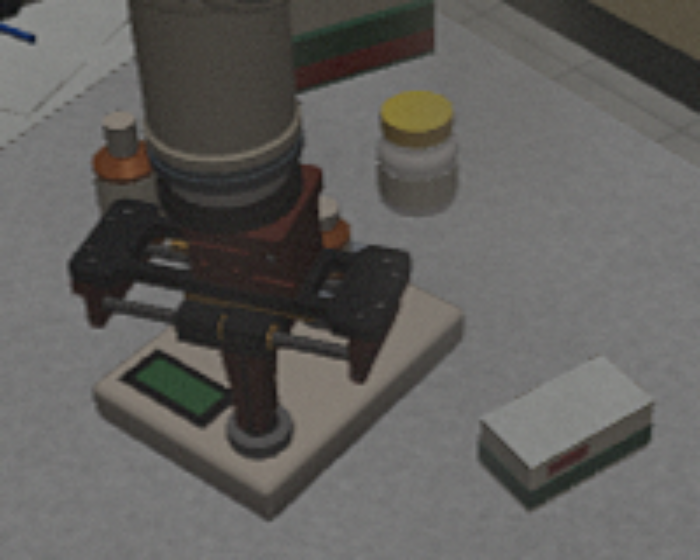

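The force rises springily from contact to about 5 N over roughly 6.5 mm of travel, which is more than the 4 N for fully down. The picture shows the button sunk into its collar under the finger. I'll lift off, move away and check.

```bash
python3 - <<'E'
from tap import *
robot.line_to([.5127,.031,.075],.06); robot.line_to([.5127,.031,.2],.15)
robot.reach([.625,.115,.25],down(np.radians(142))); robot.sleep(.4)
o,im,c=look();a=im[40:260,200:440,::-1]
print(o,np.subtract(o["cap"][:2],o["pan_hull"][:2])*1e3)
s=telemetry.read_state();print(s["t"],s["tool_pos"],s["ft_force"])
robot.reach([.35,-.25,.3],down(np.radians(90))); robot.sleep(.2)
t=optics.camera("top"); sd=optics.camera("side")
b=t[90:310,150:420,::-1]; d=sd[140:280,210:400,::-1]
rs=lambda x:cv2.resize(x,(int(x.shape[1]*560/x.shape[0]/2),280))
cv2.imwrite("pics/f.png",np.vstack([cv2.resize(np.hstack([rs(a),rs(b)]),(760,330)),cv2.resize(d,(340,250))[:, :] .repeat(1,0) if 0 else cv2.copyMakeBorder(cv2.resize(d,(340,250)),0,0,0,420,cv2.BORDER_CONSTANT)]))
# bystanders: change from first top/side pictures
for n,i in(("top",t),("side",sd)):
    p=cv2.imread(f"pics/{n}0.png")[:,:,::-1]; df=(cv2.GaussianBlur(cv2.absdiff(p,i),(5,5),0).max(2)>25).astype(np.uint8)
    k,l,st,ce=cv2.connectedComponentsWithStats(df);print(n,[tuple(x) for x in st[1:] if x[4]>8])
print(telemetry.read_state()["t"])
E
```

```text
{'pan_hull': (0.6132498383522034, 0.09712668508291245, 0.03915627300739288), 'cap': (np.float64(0.6134400789741242), np.float64(0.09744328118808289), np.float64(0.010643821408289289))} [0.1902 0.3166]
38.8583 [0.6247 0.1146 0.2504] [ 0.4342 -1.285  -0.7147]
top [(np.int32(276), np.int32(191), np.int32(28), np.int32(27), np.int32(466))]
side [(np.int32(0), np.int32(0), np.int32(128), np.int32(389), np.int32(28138)), (np.int32(175), np.int32(0), np.int32(114), np.int32(33), np.int32(2260)), (np.int32(140), np.int32(3), np.int32(18), np.int32(19), np.int32(193)), (np.int32(290), np.int32(2), np.int32(18), np.int32(19), np.int32(165)), (np.int32(136), np.int32(13), np.int32(3), np.int32(6), np.int32(13)), (np.int32(182), np.int32(23), np.int32(27), np.int32(13), np.int32(53)), (np.int32(250), np.int32(37), np.int32(16), np.int32(8), np.int32(51)), (np.int32(134), np.int32(67), np.int32(228), np.int32(257), np.int32(22875)), (np.int32(166), np.int32(114), np.int32(5), np.int32(3), np.int32(10)), (np.int32(35), np.int32(120), np.int32(3), np.int32(4), np.int32(10)), (np.int32(372), np.int32(235), np.int32(4), np.int32(3), np.int32(9)), (np.int32(374), np.int32(240), np.int32(5), np.int32(6), np.int32(19)), (np.int32(369), np.int32(246), np.int32(6), np.int32(4), np.int32(15)), (np.int32(0), np.int32(250), np.int32(5), np.int32(9), np.int32(28)), (np.int32(7), np.int32(256), np.int32(4), np.int32(5), np.int32(12)), (np.int32(0), np.int32(313), np.int32(6), np.int32(9), np.int32(42)), (np.int32(0), np.int32(383), np.int32(9), np.int32(17), np.int32(95))]
40.8417
```

View pics/f.png

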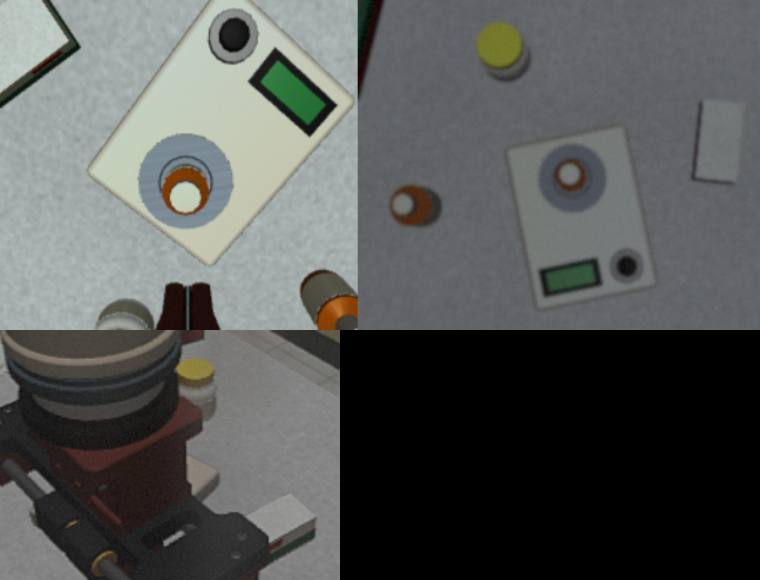

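The top picture differs from the first one only on the pan, so the jar, carton and tall bottle haven't moved. The bottle is upright and 0.4 mm from the pan centre. The side view is blocked by the arm. I'm handing in.

```bash
python3 -c "
from cell import job;print(job.finish_job())"
```

```text
the job is handed in; nothing more can be done
None
```

I nudged the bottle to the middle of the pan, then backed off and pressed the scale's button, and handed the job in at about 41 s.

- **Bottle:** I moved it about 14 mm with four short taps of the closed, tilted fingertips; the last moved it almost nothing. It never tipped and was not gripped. The last wrist picture puts its cap 0.4 mm from the pan centre, against about 6 mm of room inside the ring.
- **Button:** It went down about 6.5 mm by the arm's own motion, at about 5 N, then I released it. There is no direct reading of the button's travel; the force rose like a spring, and the side picture showed the button sunk into its collar.
- **Other objects:** The top camera shows no change anywhere except on the pan, so the jar, carton and tall bottle stayed put. The arm ended well clear of everything.

**Disagreements in the checks:**
- **Fingertip length:** The fingertips appear to end only about 2.5 mm ahead of the TCP, not the stated 25 mm. My taps therefore landed higher on the bottle than planned, probably about 30 mm above the pan and above the 18 mm guideline. It still slid without tipping. The first press attempt also stopped short of the button and moved nothing.
- **Button position:** Two fixes differed by about 4 mm. I used their mean, which matched the scale's stated dimensions.
- **Side view:** The arm blocked the final side picture, so that check could not be used.

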